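# Right a toppled bottle into its rack and clamp the sliding stop up to the row

### The arm

A 7-joint arm with a two-finger parallel gripper is mounted at the origin on a cart in front of the work surface, level with it; the furniture and walls round the work are solid. World frame = base frame: x ahead of the robot, y to its left, z up, the work surface at z = 0. Lengths are in mm, angles in rad, forces in N, time in s.
With the tool pointing down it reaches from about 400 to 850 mm from the base axis. Payload 4.5 kg.
Tool frame: the origin (TCP) lies at the very end of the fingers, on their centre line; the grasp point (between the pads) lies 19 mm behind it; z points along the fingers, y is the line along which they close (so a half turn about z gives the same grasp; the last joint's range is limited). The gripper opens to 85 mm and grips with 20 to 120 N. Pads are 22 mm wide; open, the fingers measure 114 mm over their backs; the gripper's body (76 mm by 85 mm) begins 54 mm behind the grasp point. The pads swing forward as they close: fully open they stand 13 mm farther back than shut.
Start: joints at [-1.144, 0.689, -0.195, 1.565, 0.157, 0.902, -0.215], TCP at [239.219, 577.433, 231.317] pointing down, gripper open.
Joint ranges: [-3.01, 3.01], [-0.46, 2.08], [-1.47, 1.51], [0.13, 2.56], [-1, 4.14], [0.04, 2.09], [-2.66, 2.66]. Speed limits (rad/s): [2.57, 2.57, 3.14, 3.14, 3.14, 3.14, 3.14].

### API

Orientations are given as a rotation vector (axis times angle).
In Python, from workcell import arm gives the robot as it stands.
- The arm moves only by the tool drive_tool, never from a script. Its argument "increments" is a list of rows, each a list of 6 numbers: the shift along the tool's x, y, z each as a share of 0.04 m, from -1 to 1, then the turn, a rotation vector about the tool's x, y, z each as a share of 180 degrees, from -1 to 1. In form: [[dx, dy, dz, ax, ay, az], ...]. A call has 1 to 12 rows; each row shifts and turns the commanded pose from where the row before left it, along the tool's axes as they then stand; what a row does not reach is not made up. A row lasts 1/10 s, in which the tool goes at most 50 mm and 8.59 degrees, less where a joint would pass 70% of its speed; a pose out of reach is approached as far as the arm can. A call with a number of a shift or a turn outside -1 to 1 is refused whole. A call with a gripper value outside its range is refused whole. "grip" is the opening, from 0 (shut) to 1 (fully open), set as the call begins (left out, the last holds). The fingers move at their own pace and stop on an object; the grip force is fixed at half the most. Time passes only in rows, so rows that do not move let the fingers close. It gives the time, the measured TCP pose, the force, the opening and the grip force at its end, in the units of the state.
- arm.observe(): the state, without advancing time (a new reading comes with each control period).
- arm.grab_frame(name): name is "scene" or "top" or "wrist"; returns (picture, depth): 400x640x3 uint8, red, green, blue; 400x640 float32, mm along the optical axis (not along the pixel's ray), 0 where there is no reading.
- arm.camera_model(name): a dict with "mtx" (3x3 intrinsics, pixels), "extrinsics" (4x4, takes a point from world to camera coordinates). Camera axes: x right, y down, z forward; pixel columns grow to the right and rows downward; lengths in mm; the calibration is good to about 2 mm. A picture is of the moment at which its call begins: read the wrist's pose just before it. camera_model takes no time and is no camera call; for the wrist camera it gives the pose at the moment of the call.
- arm.close_job(): hands the job in; it is judged then, once.
Trained networks look in the newest picture that a camera, given by its name, has taken for a name from the list of things; names that differ only in an ending like _2 or _b are one class to them, and where a whole thing is asked for, a point or a joint stands for the part that bears it (a point fixed in the world has none). Each returns a list of dicts, best first, with "score" (0 to 1); they miss things now and then, are a little off and sometimes report something else, mostly with a low value. They report only what shows in the picture. A call takes as long as a camera call.
- arm.boxes_of(camera, label): "location" ([column, row] in pixels, amid what is visible of it).
- arm.trace(camera, label): "mask" (400x640 bool, what is visible of it) and "location" ([column, row] in pixels, amid what is visible of it).
The state is a dict: "t": time; "joint_pos": joint angles; "dq": joint speeds; "effort": joint torques, N m; "position": TCP position; "orientation": TCP orientation; "wrist_force": force on the tool from outside, world axes, zero at the start; "ft_torque": the same for the moment, N m; "width": opening from 0.0 (shut) to 1.0 (fully open); "gripper_force": force on a finger pad.
Only numpy, scipy, OpenCV 4.12 (cv2) and the standard library are available. Lean on these libraries where they do the work, as an engineer would, in place of code of your own. Each camera call takes 0.05 s, during which the arm holds its last target. There are 200 camera calls.

### The job

A small bottle has toppled out of the bottle rack. Loosen the sliding stop's clamp lever before you move the stop, stand the toppled bottle upright in the rack's channel between the other two bottles and the stop, push the stop up so that all three bottles stand upright and snug against the end plate, and turn the lever fully tight again. Leave the jars and pots round it where they stand.

Things in the scene. Friction and masses are not known exactly. Their poses are not given: they have to be found in the camera images.
- rack: Aluminium bottle rack, fixed, 120 x 304 mm. Origin: centre of its underside; its y runs along the row to the end plate, x to the back, z up. In this frame, mm: base plate x -58 to 62, top z = 8. Channel for the bottles x -52 to -4 (centre -28) between a 4 mm front lip and a 4 mm back fence (tops z = 20). End plate: inner face y = 140, top z = 68. Guide bar x 22 to 42.
- stop (a joint): Sliding stop's place along the rack's +y, 0 to 0.125 m, growing towards the end plate. Its plate's pushing face is at rack y = -75 mm + this value; with three bottles standing snug it reads about 0.107. Loose, it slides with about 4 N and stays where left; clamped, it holds against 15 N and more. Push it on either side of its plate in the channel.
- stop_plate (a point): Centre of the stop's plate in the channel: rack x = -28 mm, z = 40 mm, 4 mm behind the pushing face. The plate is 8 mm thick (y), x -50 to -6 and z 12 to 68 mm in the channel, and goes on over the fence to x = 49. Behind it (-y) is the carriage block: 70 mm long, x 8 to 56, z 12 to 46 mm, with a 30 mm round boss under the knob.
- clamp (a joint): Angle of the clamp knob's lever, 0 to 1.57 rad between firm stops, growing clockwise seen from above. 0: fully loose, arm along the rack's -y. 1.57: fully tight, arm along the rack's -x, over the channel. Starts tight. The stop is free below 0.5, gripped from about 1.0. It turns with 0.16 to 0.3 N m (3 to 6 N at 50 mm) and stays where left; a fingertip can push it.
- clamp_pivot (a point): On the knob's upright axis, level with the arm's centre line (92 mm above the bench): rack x = 32 mm, 45 mm behind the stop's pushing face. Black hub 28 mm across, top at 100 mm.
- lever_tip (a point): Centre of the 17 mm ball at the end of the lever arm, 70 mm from the axis; the arm is a level black round bar 11 mm thick, 92 mm above the bench.
- fallen_bottle: The toppled bottle, lying on the bench outside the rack, cap roughly towards the robot: amber drop bottle, 36 mm across, 88 mm tall: straight body 36 mm across up to 50 mm, then shoulder and white cap; 0.06 to 0.13 kg. Origin: centre of its underside; z axis towards the cap.
- row_bottle_1: Standing in the channel next to the end plate: amber drop bottle, 36 mm across, 88 mm tall: straight body 36 mm across up to 50 mm, then shoulder and white cap; 0.06 to 0.13 kg. Origin: centre of its underside; z axis towards the cap.
- row_bottle_2: Standing in the channel, second from the end plate: amber drop bottle, 36 mm across, 88 mm tall: straight body 36 mm across up to 50 mm, then shoulder and white cap; 0.06 to 0.13 kg. Origin: centre of its underside; z axis towards the cap.
- low_jar: Bystander: white jar with black lid, 66 mm across, 60 mm tall; origin centre of underside.
- small_pot: Bystander: white snap-lid pot to one side of the rack, 55 mm across, 46 mm tall; origin centre of underside.
- wide_jar: Bystander: white jar with red lid, 68 mm across, 62 mm tall; origin centre of underside.
- second_pot: Bystander: white snap-lid pot, 55 mm across, 46 mm tall, behind the rack; origin centre of underside.
- channel_end (a point): Foot of the end plate's inner face on the channel's centre line and floor: rack x = -28, y = 140, z = 8 mm. Each standing bottle touches the channel floor; the row packs against this end plate.

How it is judged:
By the outcome, as a careful person would: the job done as asked, in the order asked, and still so for the second after the job is handed in, with the robot touching nothing.
It also fails if it takes over 72 s, if anything falls off the work surface, if the arm or the gripper's body presses on something with over 40 N, if the wrist force passes 120 N, or if a joint passes its speed limit or range.

## Working session

There is one attempt and no reset: what is moved stays moved. The work goes in short steps, Python scripts to look and compute and a tool call to move; the robot and the scene stay as the last step left them, time stands still between calls to the robot, and variables do not carry over. Pictures are saved under pics/ and viewed, at most 10 in all, crops included, and the job is handed in when it is done.

Besides the shell and the picture viewer there is one more tool, called after "Call:" by a JSON object that holds its "api" and its "payload", one argument or row to a line. drive_tool: Moves the arm, as the interface text tells. Its arguments: {"type":"object","properties":{"increments":{"type":"array"},"grip":{"type":"number"}},"required":["increments"]}

```bash
mkdir -p pics; cat > h.py <<'E'
import numpy as np, cv2
from workcell import arm
from scipy.spatial.transform import Rotation as R
def cloud(cam,d):
    m=arm.camera_model(cam);K=np.array(m["mtx"]);E=np.array(m["extrinsics"])
    v,u=np.mgrid[:400,:640]
    p=np.stack([(u-K[0,2])/K[0,0]*d,(v-K[1,2])/K[1,1]*d,d],-1)
    return (p-E[:3,3])@E[:3,:3]
def save(n,p): cv2.imwrite(f"pics/{n}.png",p[...,::-1])
def st():
    s=arm.observe();print(round(s["t"],2),np.round(s["position"],1),np.round(R.from_rotvec(s["orientation"]).as_matrix(),2).tolist(),np.round(s["wrist_force"],1),s["width"])
    return s
E
ls; python3 - <<'E'
from h import *
st()
for c in("top","scene"):
    p,d=arm.grab_frame(c);save(c,p);P=cloud(c,d);np.save(c+"_P.npy",P)
    for l in("rack","stop","clamp","lever_tip","clamp_pivot","stop_plate","channel_end","fallen_bottle","row_bottle_1","low_jar","small_pot","wide_jar","second_pot"):
        try: r=arm.trace(c,l)
        except Exception as e: print(l,e);continue
        for k in r[:3]:
            q=P[k["mask"]&(d>0)]
            print(c,l,round(k["score"],2),np.round(k["location"]),k["mask"].sum(),np.round(np.median(q,0)) if len(q) else "", np.round(np.percentile(q,[3,97],axis=0)).tolist() if len(q) else "")
st()
E
```

```text
h.py
pics
0.0 [239.  576.8 230.5] [[-0.92, 0.38, -0.0], [0.38, 0.92, -0.0], [-0.0, -0.0, -1.0]] [ 0.9 -0.1  0.2] 0.9969528628268929
top rack 0.57 [324. 219.] 4236 [502.  18.  11.] [[435.0, -120.0, 3.0], [560.0, 164.0, 96.0]]
top stop 0.86 [353. 208.] 553 [534. -72.  62.] [[472.0, -105.0, 41.0], [566.0, -40.0, 102.0]]
top stop 0.21 [205. 181.] 373 [607. 356.  31.] [[570.0, 328.0, 15.0], [642.0, 385.0, 39.0]]
top clamp 0.44 [362. 208.] 157 [529. -89.  99.] [[475.0, -101.0, 91.0], [553.0, -72.0, 105.0]]
top lever_tip 0.58 [363. 213.] 223 [523. -92.  97.] [[472.0, -109.0, 9.0], [553.0, -72.0, 104.0]]
top clamp_pivot 0.74 [364. 208.] 172 [526. -89.  98.] [[475.0, -101.0, 87.0], [552.0, -72.0, 105.0]]
top stop_plate 0.86 [357. 209.] 615 [533. -72.  52.] [[474.0, -106.0, 11.0], [569.0, -39.0, 102.0]]
top channel_end 0.65 [323. 219.] 4189 [501.  18.  11.] [[433.0, -119.0, 4.0], [560.0, 164.0, 96.0]]
top channel_end 0.31 [357. 210.] 574 [531. -72.  65.] [[472.0, -106.0, 28.0], [566.0, -42.0, 102.0]]
top fallen_bottle 0.84 [202. 181.] 380 [609. 357.  31.] [[573.0, 329.0, 0.0], [643.0, 386.0, 3
[... 1501 characters left out ...]
_1 0.7 [293. 212.] 265 [459.  88.  56.] [[447.0, 79.0, 12.0], [522.0, 162.0, 98.0]]
scene row_bottle_1 0.69 [279. 202.] 280 [450. 129.  60.] [[439.0, 103.0, 8.0], [503.0, 168.0, 98.0]]
scene low_jar 0.95 [385. 294.] 656 [ 419. -358.   58.] [[399.0, -380.0, 8.0], [455.0, -326.0, 63.0]]
scene small_pot 0.47 [234. 168.] 208 [502. 455.  38.] [[483.0, 441.0, 1.0], [531.0, 490.0, 50.0]]
scene wide_jar 0.77 [253. 187.] 395 [449. 287.  53.] [[428.0, 270.0, 7.0], [484.0, 326.0, 67.0]]
scene second_pot 0.56 [344. 205.] 185 [625.   2.  45.] [[606.0, -20.0, 22.0], [654.0, 27.0, 50.0]]
1.4 [239.2 577.4 231.3] [[-0.92, 0.38, -0.0], [0.38, 0.92, -0.0], [0.0, -0.0, -1.0]] [-0.8 -0.4 -0.1] 1.0020118724689782
```

```bash
python3 - <<'E'
import cv2
a=cv2.imread("pics/top.png")[130:290,120:500];b=cv2.imread("pics/scene.png")[130:330,200:420]
cv2.imwrite("pics/m.png",cv2.resize(a,None,fx=2.1,fy=2.1,interpolation=2))
import numpy as np
P=np.load("top_P.npy")
# bottle points
m=(P[...,2]>15)&(abs(P[...,0]-607)<60)&(abs(P[...,1]-357)<60)&(P[...,2]<60)
q=P[m];print(len(q));c=q.mean(0);u,s,vt=np.linalg.svd(q[:,:2]-c[:2],full_matrices=0);print(c,vt,s)
for t in np.arange(-60,60,8):
    k=q[abs((q[:,:2]-c[:2])@vt[0]-t-4)<4]
    if len(k):
        w=(k[:,:2]-c[:2])@vt[1];print(t+4,len(k),np.round([w.min(),w.max(),k[:,2].max()]))
# stop / lever / end plate
m=(abs(P[...,0]-500)<90)&(P[...,1]>-150)&(P[...,1]<190)
def rect(lo,hi):
    k=P[m&(P[...,2]>lo)&(P[...,2]<hi)][:,:2].astype(np.float32);return k
k=rect(86,120);k=k[k[:,1]<0];print("lever",np.round(cv2.fitLine(k,2,0,.01,.01).ravel(),3),k.min(0),k.max(0))
k=rect(58,74);e=k[k[:,1]>100];s=k[k[:,1]<0]
print("end",cv2.minAreaRect(e),"stop",cv2.minAreaRect(s))
k=rect(4,30);print("base",cv2.minAreaRect(k))
k=rect(80,110);k=k[k[:,1]>0];print("caps",np.round(k[::6]))
E
```

```text
363
[607.41486174 356.20329631  30.67730691] [[-0.80642286 -0.5913393 ]
 [-0.5913393   0.80642286]] [469.21757276 181.89088381]
-40 25 [-15.  17.  37.]
-32 37 [-16.  18.  39.]
-24 35 [-17.  18.  40.]
-16 33 [-16.  19.  40.]
-8 38 [-17.  18.  40.]
0 34 [-16.  18.  38.]
8 35 [-16.  19.  42.]
16 39 [-17.  17.  43.]
24 29 [-12.  15.  36.]
32 23 [-11.  13.  36.]
40 28 [-11.  13.  33.]
48 7 [-10.  11.  30.]
lever [ 9.70000e-01  2.42000e-01  5.17833e+02 -8.87810e+01] [ 469.21487 -106.18268] [556.1413  -69.93026]
end ((476.7424011230469, 135.34706115722656), (104.96438598632812, 70.33522033691406), 7.265708923339844) stop ((509.9043884277344, -64.5135726928711), (95.21043395996094, 43.181827545166016), 7.80982780456543)
base ((500.07379150390625, 19.738571166992188), (179.72872924804688, 338.3531494140625), 0.02882477641105652)
caps [[473. 104.]
 [471. 107.]
 [471.  91.]
 [468.  96.]
 [465. 135.]
 [465.  96.]
 [462. 139.]
 [463. 107.]
 [463.  91.]
 [459. 136.]
 [460. 107.]
 [460.  91.]
 [457. 139.]
 [457. 106.]
 [458.  91.]
 [454. 139.]
 [454. 123.]
 [455.  93.]
 [451. 139.]
 [452. 123.]
 [452.  91.]
 [449. 133.]
 [450.  94.]
 [446. 131.]
 [443. 136.]
 [441. 133.]]
```

View pics/m.png

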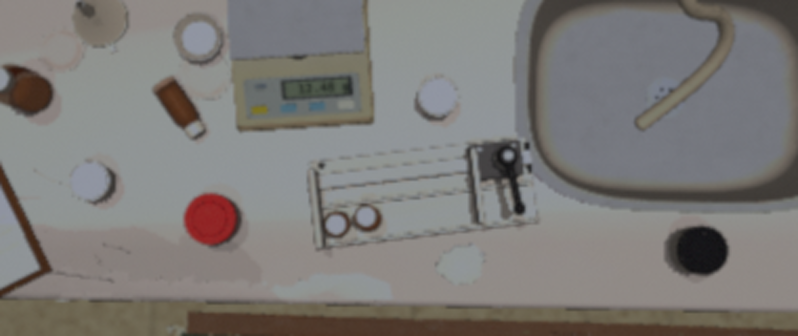

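The top view shows the rack with its end plate on the left at crop (318,205), and the stop with its lever on the right at (508,157)→(520,208). The toppled bottle is at (180,107), clear of the jars. I'll fit the rack pose next.

```bash
python3 - <<'E'
from h import *
P=np.load("top_P.npy")
def ray(cam,uv,z):
    m=arm.camera_model(cam);K=np.array(m["mtx"]);E=np.array(m["extrinsics"]);Rr=E[:3,:3].T;c=-Rr@E[:3,3]
    d=(np.c_[np.array(uv,float),np.ones(len(uv))]@np.linalg.inv(K).T)@Rr.T
    return c+d*((z-c[2])/d[:,2])[:,None]
uv=[(318/2.1+120,248/2.1+130),(308/2.1+120,165/2.1+130),(528/2.1+120,140/2.1+130),(537/2.1+120,222/2.1+130)]
q=ray("top",uv,8);print(np.round(q,1),[np.linalg.norm(q[i]-q[i-1]) for i in range(4)])
img=cv2.imread("pics/top.png")
p,d=arm.grab_frame("top")
k=arm.trace("top","rack")[0]["mask"]
m=k&(P[...,2]<30)
v,u=np.nonzero(m);q=ray("top",np.c_[u,v],8)
r=cv2.minAreaRect(q[:,:2].astype(np.float32));print("mask",r)
from scipy.optimize import minimize
# end plate top & stop plate top & lever
Q=P[(P[...,2]>60)&(P[...,2]<76)&k]; e=Q[Q[:,1]>100];s=Q[Q[:,1]<0]
print(np.round(e[::3]).tolist());print(np.round(s[::4]).tolist())
L=P[(P[...,2]>86)&(P[...,2]<98)&(P[...,1]<0)&(P[...,1]>-130)&(P[...,0]<520)&(P[...,0]>440)];print("arm",np.round(L).tolist())
L=P[(P[...,2]>98)&(P[...,1]<0)&(P[...,1]>-130)&(P[...,0]<580)&(P[...,0]>440)];print("hub",np.round(L).tolist())
E
```

```text
[[ 420.1  162.9    8. ]
 [ 533.3  179.8    8. ]
 [ 574.4 -123.1    8. ]
 [ 461.3 -136.7    8. ]] [np.float64(302.4005575373167), np.float64(114.53819660111469), np.float64(305.7024279376919), np.float64(113.94830331192534)]
mask ((499.2581481933594, 20.1292724609375), (122.74559783935547, 305.1497802734375), 8.37527084350586)
[[525.0, 170.0, 67.0], [522.0, 170.0, 73.0], [520.0, 173.0, 66.0], [517.0, 176.0, 67.0], [517.0, 167.0, 67.0], [514.0, 170.0, 66.0], [511.0, 172.0, 68.0], [509.0, 173.0, 66.0], [505.0, 172.0, 75.0], [506.0, 165.0, 61.0], [503.0, 167.0, 65.0], [500.0, 170.0, 67.0], [498.0, 172.0, 68.0], [498.0, 164.0, 63.0], [495.0, 167.0, 66.0], [492.0, 166.0, 69.0], [489.0, 166.0, 70.0], [487.0, 166.0, 72.0], [484.0, 166.0, 67.0], [481.0, 166.0, 69.0], [478.0, 166.0, 68.0], [476.0, 163.0, 70.0], [473.0, 163.0, 71.0], [470.0, 163.0, 69.0], [468.0, 163.0, 65.0], [465.0, 166.0, 64.0], [462.0, 165.0, 71.0], [459.0, 165.0, 71.0], [456.0, 165.0, 72.0], [454.0, 166.0, 65.0], [454.0, 158.0, 61.0], [451.0, 160.0, 70.0], [448.0, 162.0, 69.0], [446.0, 165.0, 66.0], [446.0, 157.0, 67.0], [
[... 3465 characters left out ...]
4.0, 100.0], [504.0, -89.0, 100.0], [504.0, -92.0, 99.0], [504.0, -94.0, 100.0], [501.0, -89.0, 100.0], [501.0, -92.0, 99.0], [501.0, -94.0, 100.0], [496.0, -94.0, 102.0], [493.0, -100.0, 98.0], [491.0, -97.0, 99.0], [488.0, -95.0, 99.0], [488.0, -97.0, 99.0], [485.0, -97.0, 99.0], [485.0, -100.0, 99.0], [483.0, -100.0, 99.0], [480.0, -94.0, 103.0], [480.0, -97.0, 100.0], [480.0, -100.0, 101.0], [480.0, -103.0, 98.0], [480.0, -105.0, 100.0], [477.0, -97.0, 103.0], [477.0, -100.0, 99.0], [477.0, -103.0, 98.0], [477.0, -105.0, 100.0], [475.0, -97.0, 99.0], [474.0, -100.0, 103.0], [472.0, -92.0, 99.0], [472.0, -97.0, 102.0], [472.0, -100.0, 101.0], [472.0, -102.0, 104.0], [469.0, -100.0, 99.0]]
```

```bash
cat >> h.py <<'E'
th=np.radians(8.2);O=np.array([497.3,19.8,0]);RR=R.from_euler('z',th).as_matrix()
def W(*p): return O+RR@np.array(p,float)
def RK(p): return RR.T@(np.array(p)-O)
def way(pts,Rm=None,p0=None):
    s=arm.observe();p=np.array(s["position"]) if p0 is None else np.array(p0,float)
    Rm=R.from_rotvec(s["orientation"]).as_matrix() if Rm is None else Rm
    for q in pts:
        d=Rm.T@(np.array(q)-p)/40;print(np.round(q,0),"total shares",np.round(d,2),"rows>=",int(np.ceil(abs(d).max())));p=np.array(q)
E
python3 - <<'E'
from h import *
piv=np.array([543,-82,0.])
def pt(deg,off,z,r=50):
    a=np.radians(deg);return piv+r*np.array([np.cos(a),np.sin(a),0])+off*np.array([np.sin(a),-np.cos(a),0])+[0,0,z]
way([[420,300,231],pt(194,40,170),pt(194,40,80)]+[pt(a,22.5,80) for a in(194,208,222,236,250,264,278,281)])
E
```

```text
[420 300 231] total shares [-6.83 -4.68  0.01] rows>= 7
[485. -55. 170.] total shares [-4.9  -7.59  1.52] rows>= 8
[485. -55.  80.] total shares [-0.   -0.    2.25] rows>= 3
[489. -72.  80.] total shares [-0.26 -0.35 -0.  ] rows>= 1
[488. -86.  80.] total shares [-0.11 -0.32 -0.  ] rows>= 1
[491. -99.  80.] total shares [-0.18 -0.28 -0.  ] rows>= 1
[ 496. -111.   80.] total shares [-0.25 -0.23 -0.  ] rows>= 1
[ 505. -121.   80.] total shares [-0.29 -0.16 -0.  ] rows>= 1
[ 515. -129.   80.] total shares [-0.32 -0.08 -0.  ] rows>= 1
[ 528. -135.   80.] total shares [-0.33 -0.   -0.  ] rows>= 1
[ 530. -135.   80.] total shares [-0.07  0.01 -0.  ] rows>= 1
```

Call:
{"api": "drive_tool", "payload": {
  "increments": [
    [-0.4,-0.3,0,0,0,0],
    [-0.8,-0.55,0,0,0,0],
    [-0.85,-0.58,0,0,0,0],
    [-0.85,-0.58,0,0,0,0],
    [-0.85,-0.58,0,0,0,0],
    [-0.85,-0.58,0,0,0,0],
    [-0.85,-0.58,0,0,0,0],
    [-0.85,-0.58,0,0,0,0],
    [-0.55,-0.6,0,0,0,0]
  ],
  "grip": 0
}}

```text
t: 2.4
position: [419.1, 288.1, 231.4]
orientation: [0.617, 3.079, 0.0]
wrist_force: [0.5, 1.2, 0.6]
width: 0.002
gripper_force: 0.0
```

Call:
{"api": "drive_tool", "payload": {
  "increments": [
    [-0.55,-0.85,0.17,0,0,0],
    [-0.55,-0.85,0.17,0,0,0],
    [-0.55,-0.85,0.17,0,0,0],
    [-0.55,-0.85,0.17,0,0,0],
    [-0.55,-0.85,0.17,0,0,0],
    [-0.55,-0.85,0.17,0,0,0],
    [-0.55,-0.85,0.17,0,0,0],
    [-0.55,-0.85,0.17,0,0,0],
    [0,0,0,0,0,0]
  ]
}}

```text
t: 3.3
position: [475.4, -35.5, 176.1]
orientation: [-0.63, -3.077, 0.007]
wrist_force: [0.4, -0.5, -0.6]
width: -0.0
gripper_force: 0.0
```

Call:
{"api": "drive_tool", "payload": {
  "increments": [
    [-0.2,-0.15,0.8,0,0,0],
    [-0.2,-0.15,0.8,0,0,0],
    [0,0,0.8,0,0,0],
    [0,0,0,0,0,0],
    [-0.13,-0.18,0,0,0,0],
    [-0.13,-0.18,0,0,0,0],
    [-0.11,-0.32,0,0,0,0],
    [-0.18,-0.28,0,0,0,0],
    [-0.25,-0.23,0,0,0,0]
  ]
}}

```text
t: 4.2
position: [497.9, -102.1, 82.6]
orientation: [0.612, 3.079, 0.002]
wrist_force: [-0.4, 4.8, 0.2]
width: -0.002
gripper_force: 1.7
```

```bash
python3 - <<'E'
from h import *
st()
piv=np.array([543,-82,0.])
def pt(deg,off,z,r=50):
    a=np.radians(deg);return piv+r*np.array([np.cos(a),np.sin(a),0])+off*np.array([np.sin(a),-np.cos(a),0])+[0,0,z]
way([pt(a,22.5,80) for a in(250,264,278,284)])
E
```

```text
4.2 [ 497.9 -102.1   82.6] [[-0.92, 0.38, 0.0], [0.38, 0.92, 0.0], [-0.0, 0.0, -1.0]] [-0.4  4.8  0.2] -0.0022826207715393085
[ 505. -121.   80.] total shares [-0.34 -0.38  0.07] rows>= 1
[ 515. -129.   80.] total shares [-0.32 -0.08  0.  ] rows>= 1
[ 528. -135.   80.] total shares [-0.33 -0.    0.  ] rows>= 1
[ 533. -136.   80.] total shares [-0.14  0.02  0.  ] rows>= 1
```

Call:
{"api": "drive_tool", "payload": {
  "increments": [
    [-0.17,-0.19,0,0,0,0],
    [-0.17,-0.19,0,0,0,0],
    [-0.16,-0.04,0,0,0,0],
    [-0.16,-0.04,0,0,0,0],
    [-0.16,0,0,0,0,0],
    [-0.16,0,0,0,0,0],
    [0,0,0,0,0,0]
  ]
}}

```text
t: 4.9
position: [527.1, -134.1, 80.8]
orientation: [0.613, 3.08, -0.0]
wrist_force: [-2.0, 1.3, 0.2]
width: 0.001
gripper_force: 0.6
```

Call:
{"api": "drive_tool", "payload": {
  "increments": [
    [-0.1,0.02,0,0,0,0],
    [0,0,0,0,0,0]
  ]
}}

```text
t: 5.1
position: [530.4, -134.5, 80.8]
orientation: [0.613, 3.081, -0.0]
wrist_force: [-2.8, 1.9, 0.5]
width: -0.003
gripper_force: 1.1
```

```bash
python3 - <<'E'
from h import *
st();p,d=arm.grab_frame("top");save("t2",cv2.resize(p[150:290,250:450],None,fx=3,fy=3))
E
```

```text
5.1 [ 530.4 -134.5   80.8] [[-0.92, 0.38, 0.0], [0.38, 0.92, -0.0], [-0.0, -0.0, -1.0]] [-2.8  1.9  0.5] -0.0033728100976499363
```

View pics/t2.png

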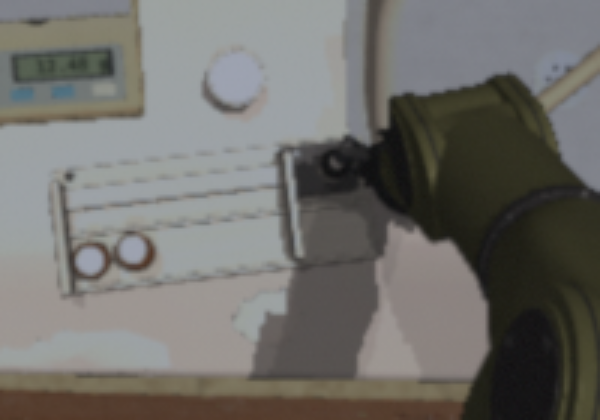

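The lever now runs along -y from the hub at (335,162), with the gripper over its end. I'll push a little more until it reaches its stop.

Call:
{"api": "drive_tool", "payload": {
  "increments": [
    [-0.12,0.04,0,0,0,0],
    [-0.1,0.04,0,0,0,0],
    [0,0,0,0,0,0]
  ]
}}

```text
t: 5.45
position: [537.0, -135.0, 80.4]
orientation: [-0.612, -3.076, 0.002]
wrist_force: [-6.5, 1.4, 3.4]
width: -0.0
gripper_force: 3.5
```

Call:
{"api": "drive_tool", "payload": {
  "increments": [
    [-0.1,0.04,0,0,0,0],
    [0,0,0,0,0,0]
  ]
}}

```text
t: 5.65
position: [537.5, -135.3, 80.2]
orientation: [-0.611, -3.069, 0.005]
wrist_force: [-13.3, 2.5, 9.4]
width: 0.001
gripper_force: 6.6
```

```bash
cat >> h.py <<'E'
def pose(o,a,s):  # outward dir, tilt from vertical, s=+1/-1 spin
    o=np.r_[np.array(o[:2])/np.linalg.norm(o[:2]),0];z=np.sin(a)*o-np.cos(a)*np.array([0,0,1.]);y=s*np.array([-o[1],o[0],0]);return np.c_[np.cross(y,z),y,z]
def rows(p1,R1,n,p0=None,R0=None):
    s=arm.observe();p=np.array(s["position"]) if p0 is None else np.array(p0,float)
    R0=R.from_rotvec(s["orientation"]).as_matrix() if R0 is None else R0
    v=R.from_matrix(R0.T@R1).as_rotvec();st_=(np.array(p1)-p)/n;Rc=R0;out=[]
    for i in range(n):
        out.append(np.round(np.r_[Rc.T@st_/40,v/n/np.pi],3).tolist());Rc=Rc@R.from_rotvec(v/n).as_matrix()
    for r in out:print(r)
    return p1,R1
E
python3 - <<'E'
from h import *
print(np.round(arm.observe()["joint_pos"],2))
s=arm.observe();p=np.array(s["position"]);R0=R.from_rotvec(s["orientation"]).as_matrix()
u=p+[-12,-4,0];way([u,u+[0,0,130]])
Rp=pose([.806,.591],np.pi/4,1);print(np.round(np.degrees(R.from_matrix(R0.T@Rp).magnitude())))
rows([566,327,110],Rp,14,u+[0,0,130])
E
```

```text
[ 0.3   0.83 -0.24  1.88  0.39  0.48  0.96]
[ 526. -139.   80.] total shares [ 0.24 -0.21  0.  ] rows>= 1
[ 526. -139.  210.] total shares [ 0.04 -0.02 -3.25] rows>= 4
73.0
[0.25, 0.798, 0.177, -0.009, -0.017, -0.022]
[0.204, 0.808, 0.188, -0.009, -0.017, -0.022]
[0.158, 0.815, 0.202, -0.009, -0.017, -0.022]
[0.112, 0.819, 0.219, -0.009, -0.017, -0.022]
[0.067, 0.818, 0.238, -0.009, -0.017, -0.022]
[0.023, 0.814, 0.259, -0.009, -0.017, -0.022]
[-0.019, 0.807, 0.282, -0.009, -0.017, -0.022]
[-0.06, 0.796, 0.307, -0.009, -0.017, -0.022]
[-0.098, 0.781, 0.334, -0.009, -0.017, -0.022]
[-0.133, 0.763, 0.362, -0.009, -0.017, -0.022]
[-0.166, 0.742, 0.391, -0.009, -0.017, -0.022]
[-0.195, 0.717, 0.422, -0.009, -0.017, -0.022]
[-0.222, 0.69, 0.453, -0.009, -0.017, -0.022]
[-0.244, 0.661, 0.484, -0.009, -0.017, -0.022]
```

Call:
{"api": "drive_tool", "payload": {
  "increments": [
    [0.24,-0.2,0,0,0,0],
    [0,0,-0.8,0,0,0],
    [0,0,-0.8,0,0,0],
    [0,0,-0.8,0,0,0],
    [0,0,-0.85,0,0,0]
  ]
}}

```text
t: 6.15
position: [533.6, -139.3, 212.7]
orientation: [0.613, 3.077, 0.0]
wrist_force: [1.2, -0.7, 0.2]
width: -0.001
gripper_force: 0.0
```

Call:
{"api": "drive_tool", "payload": {
  "increments": [
    [0.25,0.8,0.18,-0.009,-0.017,-0.022],
    [0.2,0.81,0.19,-0.009,-0.017,-0.022],
    [0.16,0.81,0.2,-0.009,-0.017,-0.022],
    [0.11,0.82,0.22,-0.009,-0.017,-0.022],
    [0.07,0.82,0.24,-0.009,-0.017,-0.022],
    [0.02,0.81,0.26,-0.009,-0.017,-0.022],
    [-0.02,0.81,0.28,-0.009,-0.017,-0.022],
    [-0.06,0.8,0.31,-0.009,-0.017,-0.022],
    [-0.1,0.78,0.33,-0.009,-0.017,-0.022],
    [-0.13,0.76,0.36,-0.009,-0.017,-0.022],
    [-0.17,0.74,0.39,-0.009,-0.017,-0.022],
    [-0.2,0.72,0.42,-0.009,-0.017,-0.022]
  ],
  "grip": 0.68
}}

```text
t: 7.35
position: [561.3, 112.8, 134.5]
orientation: [-0.26, 2.71, 0.124]
wrist_force: [-0.6, -0.4, -1.5]
width: 0.682
gripper_force: 0.0
```

Call:
{"api": "drive_tool", "payload": {
  "increments": [
    [-0.22,0.69,0.45,-0.009,-0.017,-0.022],
    [-0.24,0.66,0.48,-0.009,-0.017,-0.022],
    [0,0,0,0,0,0],
    [0,0,0,0,0,0]
  ]
}}

```text
t: 7.75
position: [577.7, 173.9, 109.7]
orientation: [-0.443, 2.584, 0.171]
wrist_force: [-0.7, -0.5, 0.1]
width: 0.683
gripper_force: 0.0
```

```bash
python3 - <<'E'
from h import *
st();print(np.round(arm.observe()["joint_pos"],2))
p,d=arm.grab_frame("wrist");save("w1",p);P=cloud("wrist",d);np.save("w1.npy",P)
r=arm.trace("wrist","fallen_bottle")
for k in r[:2]:
    m=k["mask"];q=P[m&(d>0)];q=q[(q[:,2]>-5)&(q[:,2]<60)];print(k["score"],k["location"],len(q));
    if len(q)<50: continue
    c=q.mean(0);vt=np.linalg.svd(q[:,:2]-c[:2],full_matrices=0)[2]
    print(c,vt)
    for t in np.arange(-60,60,10):
        g=q[abs((q[:,:2]-c[:2])@vt[0]-t-5)<5]
        if len(g)>5: w=(g[:,:2]-c[:2])@vt[1];print(t+5,len(g),np.round([w.min(),w.max(),np.percentile(g[:,2],95)],1))
# top cam check of bottle / lever
E
```

```text
7.75 [577.7 173.9 109.7] [[-0.82, -0.34, 0.46], [-0.28, 0.94, 0.2], [-0.5, 0.04, -0.86]] [-0.7 -0.5  0.1] 0.6829718627470079
[ 0.08  0.89 -0.72  2.23  2.27  0.63 -0.59]
0.77 [514.4, 220.0] 4153
[601.44907968 345.36250052  26.8569446 ] [[ 0.84396384  0.53640007]
 [-0.53640007  0.84396384]]
-35 821 [-10.7  14.8  28.8]
-25 373 [-10.7  13.8  30.3]
-15 378 [-10.8  16.9  30.9]
-5 761 [-13.8  20.5  34.9]
5 398 [-13.8  30.8  35.6]
15 372 [-13.2  32.6  35.6]
25 342 [-12.3  20.2  35.7]
35 316 [-11.6  20.6  35.7]
45 291 [-11.   22.1  35.8]
55 98 [-9.9 19.9 35.6]
0.38 [275.7, 20.9] 13918
[531.10587255 116.00850526  16.83373924] [[-0.30153116  0.95345632]
 [ 0.95345632  0.30153116]]
-55 578 [-6.6  7.5  8.9]
-45 609 [-12.    9.4   9.2]
-35 697 [-12.4  11.1  24.2]
-25 774 [-12.6  16.4  24.5]
-15 871 [-13.   18.2  24.6]
-5 961 [-13.1  19.4  24.8]
5 1028 [-13.5  21.   24.8]
15 1110 [-13.7  21.7  24.8]
25 1180 [-14.   24.6  24.8]
35 1264 [-14.5  26.5  24.8]
45 1330 [-14.5  24.8  24.8]
55 1829 [-25.5  38.5  58.2]
```

View pics/w1.png

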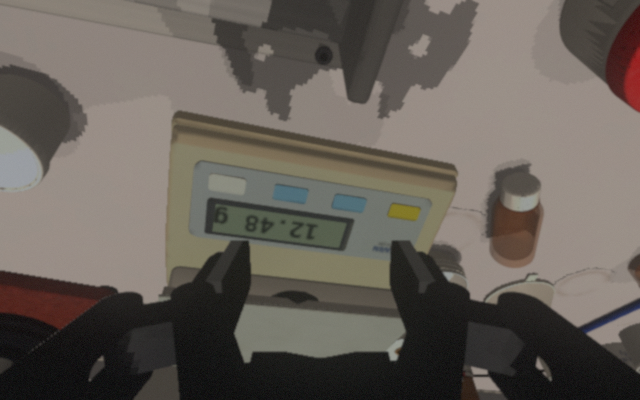

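The wrist view shows the scale under the fingers and the toppled bottle at (517,220) with its white cap towards (521,187). I'll refine the bottle axis and read the scale's height from this cloud.

```bash
python3 - <<'E'
from h import *
P=np.load("w1.npy")
m=(abs(P[...,0]-605)<60)&(abs(P[...,1]-350)<60)&(P[...,2]>6)&(P[...,2]<60)
q=P[m]; t=q[q[:,2]>30]; 
vx,vy,cx,cy=cv2.fitLine(t[:,:2].astype(np.float32),cv2.DIST_HUBER,0,.01,.01).ravel();print(vx,vy,cx,cy)
d=np.array([vx,vy])*np.sign(-vx);n=np.array([-d[1],d[0]]);c=np.array([cx,cy])
s=(q[:,:2]-c)@d;w=(q[:,:2]-c)@n
print("s",np.percentile(s,[0,1,3,50,97,99,100]));
for a in range(-70,60,10):
    k=(s>a)&(s<a+10)
    if k.sum()>5:print(a,k.sum(),np.round([w[k].min(),w[k].max(),q[k,2].max(),w[k][q[k,2]>q[k,2].max()-2].mean()],1))
sc=P[(P[...,0]>560)&(P[...,1]>150)&(P[...,1]<270)&(P[...,0]<720)]
print(np.percentile(sc[:,2],[5,50,95,99]), sc[sc[:,2]>15].min(0),sc[sc[:,2]>15].max(0))
E
```

```text
0.8294188 0.5586273 610.7814 354.93536
s [-41.69322012 -39.23042718 -36.33641748  17.50520903  45.79517568
  46.15955398  46.91957862]
-50 28 [-10.8  13.6  35.1  -3. ]
-40 281 [-18.1  14.6  36.1  -3.1]
-30 304 [-17.7  14.9  36.3  -2.9]
-20 338 [-17.3  15.3  36.9  -2.8]
-10 348 [-16.4  15.7  36.4  -2.3]
0 380 [-16.   16.3  36.   -1.3]
10 632 [-18.7  16.5  36.2  -1.2]
20 545 [-16.8  14.1  35.   -1.2]
30 344 [-11.7  12.5  31.1  -0.5]
40 948 [-12.9  12.7  31.7  -0.2]
[-0.51293772 42.14623937 84.46217158 84.93833272] [560.07799687 150.00059049  15.00512501] [719.99361289 269.9864965  144.6691809 ]
```

```bash
python3 - <<'E'
from h import *
Rp=pose([.82,.575],np.pi/4,1)
rows([566,325,95],Rp,10)
E
```

```text
[-0.062, 0.366, 0.096, -0.004, -0.008, -0.007]
[-0.068, 0.364, 0.103, -0.004, -0.008, -0.007]
[-0.073, 0.361, 0.109, -0.004, -0.008, -0.007]
[-0.079, 0.357, 0.116, -0.004, -0.008, -0.007]
[-0.084, 0.354, 0.123, -0.004, -0.008, -0.007]
[-0.089, 0.35, 0.13, -0.004, -0.008, -0.007]
[-0.094, 0.346, 0.137, -0.004, -0.008, -0.007]
[-0.098, 0.342, 0.144, -0.004, -0.008, -0.007]
[-0.102, 0.338, 0.151, -0.004, -0.008, -0.007]
[-0.106, 0.333, 0.158, -0.004, -0.008, -0.007]
```

Call:
{"api": "drive_tool", "payload": {
  "increments": [
    [-0.06,0.37,0.1,-0.004,-0.008,-0.007],
    [-0.07,0.36,0.1,-0.004,-0.008,-0.007],
    [-0.07,0.36,0.11,-0.004,-0.008,-0.007],
    [-0.08,0.36,0.12,-0.004,-0.008,-0.007],
    [-0.08,0.35,0.12,-0.004,-0.008,-0.007],
    [-0.09,0.35,0.13,-0.004,-0.008,-0.007],
    [-0.09,0.35,0.14,-0.004,-0.008,-0.007],
    [-0.1,0.34,0.14,-0.004,-0.008,-0.007],
    [-0.1,0.34,0.15,-0.004,-0.008,-0.007],
    [-0.11,0.33,0.16,-0.004,-0.008,-0.007],
    [0,0,0,0,0,0]
  ]
}}

```text
t: 8.95
position: [565.9, 326.7, 94.7]
orientation: [-0.703, 2.267, 0.293]
wrist_force: [-0.4, -1.3, 0.7]
width: 0.68
gripper_force: 0.0
```

```bash
python3 - <<'E'
from h import *
st();print(np.round(arm.observe()["joint_pos"],2))
Rp=pose([.82,.575],np.pi/4,1)
z=Rp[:,2];T=np.array([626,368,9.6])
a=rows(T-60*z,Rp,4);rows(T,Rp,3,*a)
E
```

```text
8.95 [565.9 326.7  94.7] [[-0.58, -0.57, 0.58], [-0.4, 0.82, 0.4], [-0.71, 0.0, -0.71]] [-0.4 -1.3  0.7] 0.6803698050746931
[-0.09  1.1  -0.85  2.29  2.59  1.05 -0.69]
[0.054, -0.003, 0.323, -0.001, 0.0, -0.001]
[0.054, -0.003, 0.323, -0.001, 0.0, -0.001]
[0.054, -0.004, 0.323, -0.001, 0.0, -0.001]
[0.054, -0.004, 0.323, -0.001, 0.0, -0.001]
[0.0, 0.0, 0.5, 0.0, 0.0, 0.0]
[0.0, 0.0, 0.5, 0.0, 0.0, 0.0]
[0.0, 0.0, 0.5, 0.0, 0.0, 0.0]
```

Call:
{"api": "drive_tool", "payload": {
  "increments": [
    [0.05,0,0.32,-0.001,0,-0.001],
    [0.05,0,0.32,-0.001,0,-0.001],
    [0.05,0,0.32,-0.001,0,-0.001],
    [0.06,-0.01,0.33,-0.001,0,-0.001],
    [0,0,0.5,0,0,0],
    [0,0,0.5,0,0,0],
    [0,0,0.5,0,0,0],
    [0,0,0,0,0,0]
  ]
}}

```text
t: 9.75
position: [627.0, 367.5, 7.4]
orientation: [-0.72, 2.264, 0.299]
wrist_force: [-0.3, 0.2, 0.6]
width: 0.68
gripper_force: 0.0
```

Call:
{"api": "drive_tool", "payload": {
  "increments": [
    [0,0,0,0,0,0],
    [0,0,0,0,0,0],
    [0,0,0,0,0,0],
    [0,0,0,0,0,0],
    [0,0,0,0,0,0]
  ],
  "grip": 0
}}

```text
t: 10.25
position: [625.3, 367.8, 9.8]
orientation: [-0.723, 2.263, 0.301]
wrist_force: [-0.3, -0.3, -1.2]
width: 0.396
gripper_force: 59.6
```

```bash
cat > plan.py <<'E'
from h import *
def graspT():
    # bottle in tool frame (from pick pose)
    Rp=R.from_rotvec([-0.723,2.263,0.301]).as_matrix();p=np.array([625.3,367.8,9.8])
    o=np.array([.82,.575,0]);o/=np.linalg.norm(o)
    B=np.array([615,360,18])+35*o
    return Rp.T@(B-p),Rp.T@(-o)
def place(rx,ry,z,tilt=np.pi/4):
    b,ax=graspT();Rq=pose(RR[:,0],tilt,-1)
    return W(rx,ry,z)-Rq@b,Rq,Rq@ax
E
python3 - <<'E'
from plan import *
print(graspT())
p,Rq,ax=place(-28,3,8);print(p,ax)
s=arm.observe();R0=R.from_rotvec(s["orientation"]).as_matrix();p0=np.array(s["position"])
Ry=pose(RR[:,0],np.pi/4,1)
a=rows(p0+[0,0,110],R0,4)
print()
a=rows([500,150,240],Ry,12,*a)
E
```

```text
(array([-21.40489578,  -0.62668295,   9.83888593]), array([ 0.70638394,  0.00727565, -0.70779149]))
[477.34255174  19.3219197   30.09268992] [ 5.26046482e-05 -7.34322623e-03  9.99973037e-01]
[-0.487, 0.001, -0.485, 0.0, 0.0, 0.0]
[-0.487, 0.001, -0.485, 0.0, 0.0, 0.0]
[-0.487, 0.001, -0.485, 0.0, 0.0, 0.0]
[-0.487, 0.001, -0.485, 0.0, 0.0, 0.0]

[0.159, -0.218, -0.514, 0.009, 0.0, 0.009]
[0.152, -0.237, -0.507, 0.009, 0.0, 0.009]
[0.145, -0.255, -0.501, 0.009, 0.0, 0.009]
[0.138, -0.273, -0.493, 0.009, 0.0, 0.009]
[0.13, -0.29, -0.485, 0.009, 0.0, 0.009]
[0.122, -0.307, -0.477, 0.009, 0.0, 0.009]
[0.113, -0.324, -0.468, 0.009, 0.0, 0.009]
[0.104, -0.34, -0.459, 0.009, 0.0, 0.009]
[0.094, -0.356, -0.449, 0.009, 0.0, 0.009]
[0.084, -0.371, -0.438, 0.009, 0.0, 0.009]
[0.074, -0.385, -0.428, 0.009, 0.0, 0.009]
[0.063, -0.399, -0.417, 0.009, 0.0, 0.009]
```

Call:
{"api": "drive_tool", "payload": {
  "increments": [
    [-0.49,0,-0.49,0,0,0],
    [-0.49,0,-0.49,0,0,0],
    [-0.49,0,-0.49,0,0,0],
    [-0.49,0,-0.49,0,0,0]
  ]
}}

```text
t: 10.65
position: [624.9, 367.6, 121.4]
orientation: [-0.723, 2.263, 0.302]
wrist_force: [1.6, 0.0, -1.7]
width: 0.399
gripper_force: 60.1
```

Call:
{"api": "drive_tool", "payload": {
  "increments": [
    [0.16,-0.22,-0.51,0.009,0,0.009],
    [0.15,-0.24,-0.51,0.009,0,0.009],
    [0.15,-0.26,-0.5,0.009,0,0.009],
    [0.14,-0.27,-0.49,0.009,0,0.009],
    [0.13,-0.29,-0.48,0.009,0,0.009],
    [0.12,-0.31,-0.48,0.009,0,0.009],
    [0.11,-0.32,-0.47,0.009,0,0.009],
    [0.1,-0.34,-0.46,0.009,0,0.009],
    [0.09,-0.36,-0.45,0.009,0,0.009],
    [0.08,-0.37,-0.44,0.009,0,0.009],
    [0.07,-0.39,-0.43,0.009,0,0.009],
    [0.06,-0.4,-0.42,0.009,0,0.009]
  ]
}}

```text
t: 11.85
position: [509.3, 159.6, 237.7]
orientation: [-0.183, 2.345, 0.07]
wrist_force: [0.2, 1.1, -4.0]
width: 0.397
gripper_force: 60.1
```

Call:
{"api": "drive_tool", "payload": {
  "increments": [
    [0,0,0,0,0,-0.04],
    [0,0,0,0,0,-0.04],
    [0,0,0,0,0,-0.04],
    [0,0,0,0,0,-0.04],
    [0,0,0,0,0,0]
  ]
}}

```text
t: 12.35
position: [508.2, 162.3, 236.1]
orientation: [-0.766, 2.234, -0.165]
wrist_force: [0.2, -0.2, -1.3]
width: 0.403
gripper_force: 60.1
```

```bash
python3 - <<'E'
from h import *
st();print(np.round(arm.observe()["joint_pos"],2))
E
```

```text
12.35 [508.2 162.3 236.1] [[-0.54, -0.47, 0.7], [-0.57, 0.81, 0.11], [-0.62, -0.34, -0.71]] [ 0.2 -0.2 -1.3] 0.40278080918610115
[ 0.07  0.78 -1.15  2.56  2.06  1.25 -0.4 ]
```

```bash
cat >> plan.py <<'E'
def place2(rx,ry,z):
    b,ax=graspT();Rq=pose(RR[:,1],np.pi/4,-1);return W(rx,ry,z)-Rq@b,Rq,Rq@ax
E
python3 - <<'E'
from plan import *
p,Rq,ax=place2(-28,42,10);print(p,ax)
s=arm.observe();R0=R.from_rotvec(s["orientation"]).as_matrix()
v=R.from_matrix(R0.T@Rq);print(v.magnitude()*57.3)
for f in(.25,.5,.75):print(np.round((R0@R.from_rotvec(v.as_rotvec()*f).as_matrix())[:,2],2))
rows([530,40,230],Rq,18)
E
```

```text
[463.04964917  65.56116456  32.09268992] [7.34322623e-03 5.26046482e-05 9.99973037e-01]
144.65810084047214
[ 0.44  0.08 -0.9 ]
[ 0.15  0.2  -0.97]
[-0.06  0.44 -0.9 ]
[0.086, -0.15, 0.008, -0.006, 0.023, 0.038]
[0.067, -0.159, 0.01, -0.006, 0.023, 0.038]
[0.047, -0.166, 0.012, -0.006, 0.023, 0.038]
[0.026, -0.171, 0.011, -0.006, 0.023, 0.038]
[0.004, -0.173, 0.009, -0.006, 0.023, 0.038]
[-0.017, -0.172, 0.006, -0.006, 0.023, 0.038]
[-0.037, -0.169, 0.001, -0.006, 0.023, 0.038]
[-0.057, -0.163, -0.006, -0.006, 0.023, 0.038]
[-0.075, -0.155, -0.013, -0.006, 0.023, 0.038]
[-0.092, -0.145, -0.022, -0.006, 0.023, 0.038]
[-0.107, -0.132, -0.031, -0.006, 0.023, 0.038]
[-0.119, -0.118, -0.042, -0.006, 0.023, 0.038]
[-0.129, -0.102, -0.053, -0.006, 0.023, 0.038]
[-0.136, -0.085, -0.064, -0.006, 0.023, 0.038]
[-0.141, -0.067, -0.075, -0.006, 0.023, 0.038]
[-0.142, -0.049, -0.086, -0.006, 0.023, 0.038]
[-0.14, -0.03, -0.097, -0.006, 0.023, 0.038]
[-0.135, -0.012, -0.107, -0.006, 0.023, 0.038]
```

Call:
{"api": "drive_tool", "payload": {
  "increments": [
    [0.09,-0.15,0.01,-0.006,0.023,0.038],
    [0.07,-0.16,0.01,-0.006,0.023,0.038],
    [0.05,-0.17,0.01,-0.006,0.023,0.038],
    [0.03,-0.17,0.01,-0.006,0.023,0.038],
    [0,-0.17,0.01,-0.006,0.023,0.038],
    [-0.02,-0.17,0.01,-0.006,0.023,0.038],
    [-0.04,-0.17,0,-0.006,0.023,0.038],
    [-0.06,-0.16,-0.01,-0.006,0.023,0.038],
    [-0.08,-0.16,-0.01,-0.006,0.023,0.038]
  ]
}}

```text
t: 13.25
position: [519.6, 100.4, 233.0]
orientation: [0.582, 2.972, 0.356]
wrist_force: [-0.5, -0.4, -1.9]
width: 0.397
gripper_force: 60.1
```

```bash
python3 - <<'E'
from plan import *
st();print(np.round(arm.observe()["joint_pos"],2))
p,Rq,ax=place2(-28,42,10)
rows([510,40,200],Rq,12)
E
```

```text
13.25 [519.6 100.4 233. ] [[-0.92, 0.36, 0.13], [0.38, 0.9, 0.21], [-0.04, 0.24, -0.97]] [-0.5 -0.4 -1.9] 0.39710253888006686
[ 0.54  0.79 -1.25  1.99  0.92  0.81  0.04]
[-0.026, -0.137, 0.038, -0.005, 0.016, 0.028]
[-0.041, -0.135, 0.034, -0.005, 0.016, 0.028]
[-0.054, -0.131, 0.03, -0.005, 0.016, 0.028]
[-0.067, -0.126, 0.025, -0.005, 0.016, 0.028]
[-0.079, -0.12, 0.019, -0.005, 0.016, 0.028]
[-0.09, -0.113, 0.013, -0.005, 0.016, 0.028]
[-0.1, -0.104, 0.007, -0.005, 0.016, 0.028]
[-0.109, -0.095, -0.0, -0.005, 0.016, 0.028]
[-0.117, -0.085, -0.007, -0.005, 0.016, 0.028]
[-0.124, -0.074, -0.015, -0.005, 0.016, 0.028]
[-0.129, -0.062, -0.022, -0.005, 0.016, 0.028]
[-0.133, -0.05, -0.03, -0.005, 0.016, 0.028]
```

Call:
{"api": "drive_tool", "payload": {
  "increments": [
    [-0.03,-0.14,0.04,-0.005,0.016,0.028],
    [-0.04,-0.13,0.03,-0.005,0.016,0.028],
    [-0.05,-0.13,0.03,-0.005,0.016,0.028],
    [-0.07,-0.13,0.03,-0.005,0.016,0.028],
    [-0.08,-0.12,0.02,-0.005,0.016,0.028],
    [-0.09,-0.11,0.01,-0.005,0.016,0.028],
    [-0.1,-0.1,0.01,-0.005,0.016,0.028],
    [-0.11,-0.1,0,-0.005,0.016,0.028],
    [-0.12,-0.09,-0.01,-0.005,0.016,0.028],
    [-0.12,-0.07,-0.02,-0.005,0.016,0.028],
    [-0.13,-0.06,-0.02,-0.005,0.016,0.028],
    [-0.13,-0.05,-0.03,-0.005,0.016,0.028]
  ]
}}

```text
t: 14.45
position: [511.1, 39.6, 198.9]
orientation: [-1.611, -1.888, -0.688]
wrist_force: [-0.7, 0.9, -0.8]
width: 0.398
gripper_force: 60.2
```

```bash
python3 - <<'E'
from plan import *
st();print(np.round(arm.observe()["joint_pos"],2))
p,Rq,ax=place2(-28,38,10)
a=rows(p+[0,0,100],Rq,6)
p,d=arm.grab_frame("scene");save("s2",cv2.resize(p[110:310,200:460],None,fx=3,fy=3))
E
```

```text
14.45 [511.1  39.6 198.9] [[-0.12, 0.99, -0.08], [0.7, 0.15, 0.7], [0.7, 0.03, -0.71]] [-0.7  0.9 -0.8] 0.39769101962279046
[ 0.88  1.13 -1.26  1.8   0.35  0.85 -0.16]
[-0.106, -0.189, 0.279, 0.001, 0.0, 0.001]
[-0.107, -0.188, 0.279, 0.001, 0.0, 0.001]
[-0.109, -0.187, 0.28, 0.001, 0.0, 0.001]
[-0.11, -0.186, 0.28, 0.001, 0.0, 0.001]
[-0.111, -0.185, 0.28, 0.001, 0.0, 0.001]
[-0.112, -0.184, 0.281, 0.001, 0.0, 0.001]
```

View pics/s2.png

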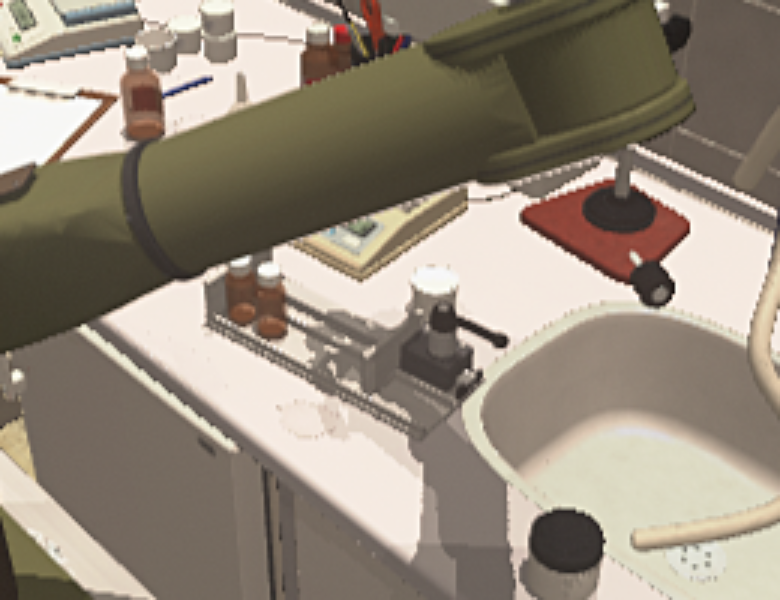

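The lever at (480,328) points along -y, so the clamp is loose. The stop at (385,350) and the two row bottles have not moved.

Call:
{"api": "drive_tool", "payload": {
  "increments": [
    [-0.11,-0.19,0.28,0.001,0,0.001],
    [-0.11,-0.19,0.28,0.001,0,0.001],
    [-0.11,-0.19,0.28,0.001,0,0.001],
    [-0.11,-0.19,0.28,0.001,0,0.001],
    [-0.11,-0.19,0.28,0.001,0,0.001],
    [-0.11,-0.18,0.28,0.001,0,0.001],
    [0,0,0,0,0,0]
  ]
}}

```text
t: 15.2
position: [461.5, 61.6, 131.1]
orientation: [-1.609, -1.879, -0.657]
wrist_force: [-0.5, -0.8, -0.9]
width: 0.399
gripper_force: 60.2
```

```bash
python3 - <<'E'
from plan import *
s=st();print(np.round(arm.observe()["joint_pos"],2))
p,Rq,ax=place2(-28,38,10)
rows(p+[0,0,30],Rq,3)
b,axx=graspT();Rc=R.from_rotvec(s["orientation"]).as_matrix()
print("pred base",RK(np.array(s["position"])+Rc@b),"cap",RK(np.array(s["position"])+Rc@(b+88*axx)))
im,d=arm.grab_frame("wrist");save("w2",im)
im,d=arm.grab_frame("top");save("t3",cv2.resize(im[160:270,250:420],None,fx=4,fy=4));P=cloud("top",d)
for k in arm.trace("top","row_bottle_1")[:4]:
    q=P[k["mask"]&(d>0)];q=q[q[:,2]>q[:,2].max()-8];print(k["score"],k["location"],RK(q.mean(0)),len(q))
E
```

```text
15.2 [461.5  61.6 131.1] [[-0.11, 0.99, -0.11], [0.71, 0.15, 0.69], [0.7, 0.0, -0.71]] [-0.5 -0.8 -0.9] 0.3989184825085791
[ 0.85  1.18 -1.16  1.97  0.43  0.65 -0.2 ]
[-0.404, 0.018, 0.408, -0.001, 0.001, 0.001]
[-0.406, 0.018, 0.407, -0.001, 0.001, 0.001]
[-0.407, 0.018, 0.406, -0.001, 0.001, 0.001]
pred base [-30.0299276   38.10976083 109.05835031] cap [-29.42121155  38.92894608 197.05243193]
0.63 [293.8, 233.4] [-22.82151526  81.86868219  95.72455722] 65
0.5 [282.1, 236.5] [-28.25176072 121.53092502  95.9702666 ] 55
```

View pics/w2.png

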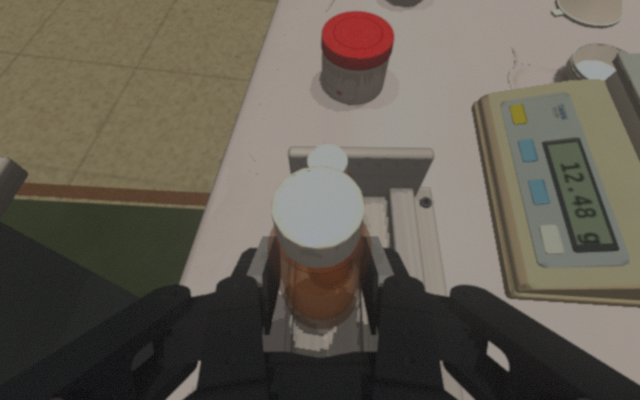

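View pics/t3.png

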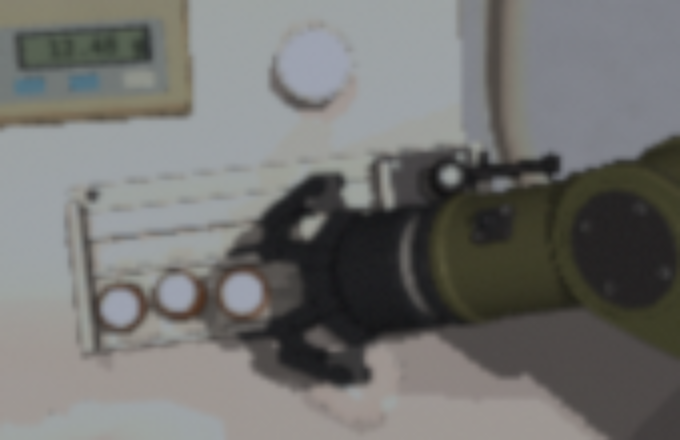

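Wrist view: the bottle is held upright, cap at (318,205), in line with the channel. Top view: its cap at (242,293) is next to the row caps at (178,293) and (122,307). I'll check where its cap really is before lowering it.

```bash
python3 - <<'E'
from plan import *
im,d=arm.grab_frame("top");P=cloud("top",d)[228:239,305:316].reshape(-1,3);q=P[P[:,2]>185];print(len(q),RK(q.mean(0)),[np.round(RK(x)) for x in (q.min(0),q.max(0))])
p,Rq,ax=place2(-28,38,10)
a=rows(p+[0,0,40],Rq,3);print();rows(p,Rq,5,*a)
E
```

```text
82 [-29.55292631  38.39365011 209.54938166] [array([-55.,  31., 190.]), array([ -17.,   48., 1330.])]
[-0.353, -0.011, 0.363, -0.0, 0.001, 0.001]
[-0.354, -0.01, 0.362, -0.0, 0.001, 0.001]
[-0.355, -0.009, 0.361, -0.0, 0.001, 0.001]

[-0.141, 0.0, 0.141, 0.0, 0.0, 0.0]
[-0.141, 0.0, 0.141, 0.0, 0.0, 0.0]
[-0.141, 0.0, 0.141, 0.0, 0.0, 0.0]
[-0.141, 0.0, 0.141, 0.0, 0.0, 0.0]
[-0.141, 0.0, 0.141, 0.0, 0.0, 0.0]
```

Call:
{"api": "drive_tool", "payload": {
  "increments": [
    [-0.35,-0.01,0.36,0,0.001,0.001],
    [-0.35,-0.01,0.36,0,0.001,0.001],
    [-0.35,-0.01,0.36,0,0.001,0.001],
    [-0.14,0,0.14,0,0,0],
    [-0.14,0,0.14,0,0,0],
    [-0.14,0,0.14,0,0,0],
    [0,0,0,0,0,0]
  ]
}}

```text
t: 16.1
position: [462.3, 61.7, 47.5]
orientation: [-1.613, -1.863, -0.665]
wrist_force: [-0.9, -0.8, -0.4]
width: 0.398
gripper_force: 60.1
```

```bash
python3 - <<'E'
from plan import *
s=st()
b,axx=graspT();Rc=R.from_rotvec(s["orientation"]).as_matrix()
print("pred base",RK(np.array(s["position"])+Rc@b),"cap",RK(np.array(s["position"])+Rc@(b+88*axx)))
p,Rq,ax=place2(-28,38,9);rows(p,Rq,4)
E
```

```text
16.1 [462.3  61.7  47.5] [[-0.1, 0.99, -0.1], [0.7, 0.14, 0.7], [0.71, -0.0, -0.71]] [-0.9 -0.8 -0.4] 0.3983545573603399
pred base [-29.32671879  38.32533436  25.41201556] cap [-28.40883837  38.21582293 113.40716033]
[-0.074, 0.008, 0.071, -0.0, -0.0, -0.0]
[-0.074, 0.008, 0.071, -0.0, -0.0, -0.0]
[-0.074, 0.008, 0.071, -0.0, -0.0, -0.0]
[-0.074, 0.008, 0.071, -0.0, -0.0, -0.0]
```

Call:
{"api": "drive_tool", "payload": {
  "increments": [
    [-0.07,0.01,0.07,0,0,0],
    [-0.07,0.01,0.07,0,0,0],
    [-0.07,0.01,0.07,0,0,0],
    [-0.07,0,0.07,0,0,0],
    [0,0,0,0,0,0]
  ]
}}

```text
t: 16.6
position: [463.9, 62.3, 32.9]
orientation: [-1.612, -1.863, -0.667]
wrist_force: [-0.9, -1.3, 3.9]
width: 0.396
gripper_force: 60.5
```

Call:
{"api": "drive_tool", "payload": {
  "increments": [
    [-0.02,0,0.02,0,0,0],
    [0,0,0,0,0,0]
  ]
}}

```text
t: 16.8
position: [463.9, 62.4, 32.8]
orientation: [-1.611, -1.863, -0.668]
wrist_force: [-1.5, -4.3, 9.8]
width: 0.403
gripper_force: 61.3
```

Call:
{"api": "drive_tool", "payload": {
  "increments": [
    [0,0,0,0,0,0],
    [0,0,0,0,0,0],
    [0,0,0,0,0,0],
    [0,0,0,0,0,0]
  ],
  "grip": 0.62
}}

```text
t: 17.2
position: [463.5, 62.1, 31.0]
orientation: [-1.612, -1.863, -0.665]
wrist_force: [-0.9, -0.7, 0.3]
width: 0.617
gripper_force: 0.0
```

Call:
{"api": "drive_tool", "payload": {
  "increments": [
    [0,0,-0.25,0,0,0],
    [0,0,-0.5,0,0,0],
    [0,0,-0.8,0,0,0],
    [0,0,-0.8,0,0,0],
    [0,0,-0.8,0,0,0],
    [0,0,0,0,0,0]
  ]
}}

```text
t: 17.8
position: [479.8, -29.5, 122.6]
orientation: [-1.62, -1.864, -0.672]
wrist_force: [1.2, 0.7, 0.5]
width: 0.625
gripper_force: 0.0
```

```bash
python3 - <<'E'
from plan import *
st();print(np.round(arm.observe()["joint_pos"],2))
im,d=arm.grab_frame("wrist");save("w3",im);P=cloud("wrist",d)
for k in arm.trace("wrist","row_bottle_1")[:4]:
    q=P[k["mask"]&(d>0)];q=q[q[:,2]>90];print(k["score"],k["location"],RK(q.mean(0)),len(q))
im,d=arm.grab_frame("top");P=cloud("top",d);Q=(P-O)@RR
m=(d>0)&(Q[...,2]>58)&(Q[...,2]<76)&(Q[...,1]<-30)&(Q[...,1]>-90)&(Q[...,0]>-60)&(Q[...,0]<10);print("stop plate y",Q[m][:,1].mean(),m.sum())
R1=pose(RR[:,1],0,-1)
print(R1)
a=rows(W(-28,-110,190),R1,8);way([W(-28,-110,36)],R1,W(-28,-110,190))
E
```

```text
17.8 [479.8 -29.5 122.6] [[-0.1, 0.99, -0.1], [0.7, 0.14, 0.7], [0.71, 0.0, -0.71]] [1.2 0.7 0.5] 0.6247391507406589
[ 0.98  1.24 -1.18  1.82  0.42  0.86 -0.06]
0.96 [311.3, 64.7] [-29.62634517 122.58257131  93.28625923] 738
0.61 [325.9, 110.6] [-24.18315447  82.51001251  93.18042629] 890
stop plate y -68.6126604500421 52
[[-0.14262893  0.98977623 -0.        ]
 [ 0.98977623  0.14262893  0.        ]
 [ 0.         -0.         -1.        ]]
[0.005, -0.002, -0.305, -0.0, -0.031, 0.0]
[-0.025, -0.002, -0.304, -0.0, -0.031, 0.0]
[-0.054, -0.002, -0.3, -0.0, -0.031, 0.0]
[-0.084, -0.002, -0.293, -0.0, -0.031, 0.0]
[-0.112, -0.002, -0.283, -0.0, -0.031, 0.0]
[-0.139, -0.002, -0.271, -0.0, -0.031, 0.0]
[-0.165, -0.001, -0.256, -0.0, -0.031, 0.0]
[-0.189, -0.001, -0.239, -0.0, -0.031, 0.0]
[485. -93.  36.] total shares [0.   0.   3.85] rows>= 4
```

View pics/w3.png

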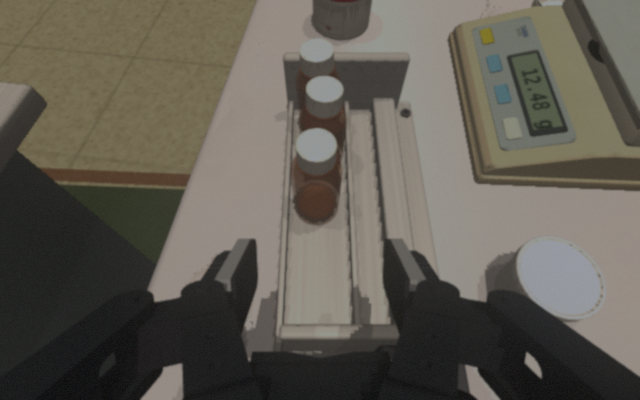

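All three bottles stand in the channel, caps at (317,50), (325,95) and (317,147), and the stop plate's top edge is at (318,332). Next is pushing the stop.

Call:
{"api": "drive_tool", "payload": {
  "increments": [
    [0,0,-0.31,0,-0.031,0],
    [-0.03,0,-0.3,0,-0.031,0],
    [-0.05,0,-0.3,0,-0.031,0],
    [-0.08,0,-0.29,0,-0.031,0],
    [-0.11,0,-0.28,0,-0.031,0],
    [-0.14,0,-0.27,0,-0.031,0],
    [-0.17,0,-0.26,0,-0.031,0],
    [-0.19,0,-0.24,0,-0.031,0],
    [0,0,0,0,0,0]
  ],
  "grip": 0
}}

```text
t: 18.85
position: [486.6, -90.1, 191.1]
orientation: [-2.042, -2.381, -0.004]
wrist_force: [0.0, 0.1, -0.9]
width: -0.0
gripper_force: 0.0
```

```bash
python3 - <<'E'
from plan import *
s=st();print(RK(s["position"]));R1=pose(RR[:,1],0,-1)
a=rows(W(-28,-104,110),R1,3);way([W(-28,-104,40),W(-28,-50,40),W(-28,5,40)],R1,W(-28,-104,110))
E
```

```text
18.85 [486.6 -90.1 191.1] [[-0.15, 0.99, -0.0], [0.99, 0.15, 0.01], [0.01, -0.0, -1.0]] [ 0.   0.1 -0.9] -4.650367518068475e-06
[ -26.23131291 -107.25785843  191.07764343]
[0.024, -0.014, 0.676, -0.0, -0.001, 0.001]
[0.025, -0.014, 0.676, -0.0, -0.001, 0.001]
[0.026, -0.014, 0.676, -0.0, -0.001, 0.001]
[484. -87.  40.] total shares [0.   0.   1.75] rows>= 2
[477. -34.  40.] total shares [1.35 0.   0.  ] rows>= 2
[469.  21.  40.] total shares [1.37 0.   0.  ] rows>= 2
```

Call:
{"api": "drive_tool", "payload": {
  "increments": [
    [0.02,-0.01,0.68,0,-0.001,0.001],
    [0.02,-0.02,0.68,0,-0.001,0.001],
    [0.03,-0.01,0.68,0,-0.001,0.001],
    [0,0,0.6,0,0,0],
    [0,0,0.6,0,0,0],
    [0,0,0.55,0,0,0],
    [0,0,0,0,0,0],
    [0.2,0,0,0,0,0],
    [0.25,0,0,0,0,0],
    [0.25,0,0,0,0,0],
    [0.25,0,0,0,0,0]
  ]
}}

```text
t: 19.95
position: [479.6, -54.6, 39.1]
orientation: [2.066, 2.363, -0.008]
wrist_force: [0.8, -5.7, -1.4]
width: -0.002
gripper_force: 2.3
```

Call:
{"api": "drive_tool", "payload": {
  "increments": [
    [0.2,0,0,0,0,0],
    [0.2,0,0,0,0,0],
    [0.2,0,0,0,0,0],
    [0.2,0,0,0,0,0],
    [0.2,0,0,0,0,0],
    [0.2,0,0,0,0,0],
    [0.2,0,0,0,0,0]
  ]
}}

```text
t: 20.65
position: [471.5, 2.8, 38.1]
orientation: [2.065, 2.367, -0.006]
wrist_force: [0.9, -4.1, 3.1]
width: -0.004
gripper_force: 2.2
```

```bash
python3 - <<'E'
from plan import *
s=st();print(RK(s["position"]),RR.T@s["wrist_force"])
im,d=arm.grab_frame("wrist");save("w4",im)
E
```

```text
20.65 [471.5   2.8  38.1] [[-0.14, 0.99, -0.0], [0.99, 0.14, -0.0], [-0.0, -0.0, -1.0]] [ 0.9 -4.1  3.1] -0.0037177191724037666
[-27.94395248 -13.18129662  38.13893352] [ 0.29367735 -4.1543078   3.1472674 ]
```

Call:
{"api": "drive_tool", "payload": {
  "increments": [
    [0.12,0,0,0,0,0],
    [0.12,0,0,0,0,0],
    [0.12,0,0,0,0,0],
    [0.1,0,0,0,0,0],
    [0,0,0,0,0,0]
  ]
}}

```text
t: 21.2
position: [468.9, 21.4, 38.0]
orientation: [-2.064, -2.368, 0.005]
wrist_force: [1.1, -2.5, 2.8]
width: 0.002
gripper_force: 1.1
```

Call:
{"api": "drive_tool", "payload": {
  "increments": [
    [0.06,0,0,0,0,0],
    [0.06,0,0,0,0,0],
    [0,0,0,0,0,0]
  ]
}}

```text
t: 21.5
position: [468.3, 25.2, 38.0]
orientation: [2.065, 2.367, -0.006]
wrist_force: [0.1, -3.9, 0.6]
width: -0.003
gripper_force: 2.0
```

```bash
python3 - <<'E'
from plan import *
s=st();print(RK(s["position"]))
im,d=arm.grab_frame("top");save("t4",cv2.resize(im[160:270,230:430],None,fx=4,fy=4));P=cloud("top",d)
for k in arm.trace("top","row_bottle_1")[:4]:
    q=P[k["mask"]&(d>0)];q=q[q[:,2]>85];print(k["score"],k["location"],RK(q.mean(0)),len(q))
E
```

```text
21.5 [468.3  25.2  38. ] [[-0.14, 0.99, -0.0], [0.99, 0.14, -0.0], [-0.0, -0.0, -1.0]] [ 0.1 -3.9  0.6] -0.0031007765305548877
[-27.89280281   9.48265623  37.99284791]
0.66 [293.0, 234.5] [-23.14804484  82.77936866  95.35510723] 70
0.5 [277.5, 234.8] [-28.61461684 121.12424653  95.73812235] 71
0.31 [219.2, 232.4] [nan nan nan] 0<stdin>:5: RuntimeWarning: Mean of empty slice.
  ret = um.true_divide(
```

View pics/t4.png

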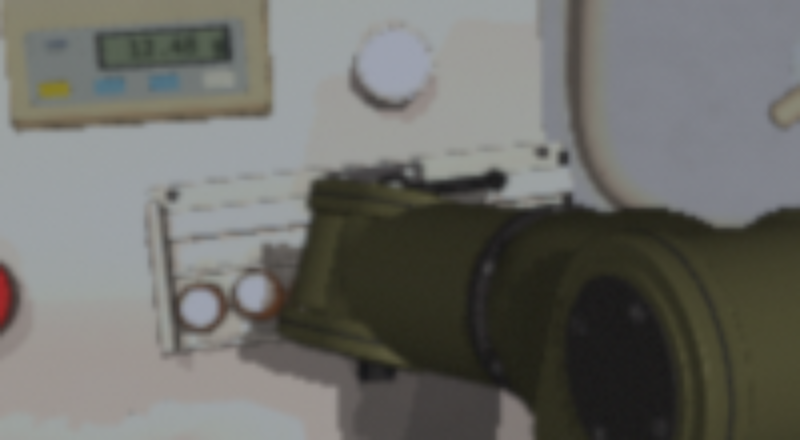

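The two row caps, at (200,307) and (257,293), are still in place, and the gripper hides the third. I'll push on in small steps until the force rises.

Call:
{"api": "drive_tool", "payload": {
  "increments": [
    [0.06,0,0,0,0,0],
    [0.05,0,0,0,0,0],
    [0,0,0,0,0,0]
  ]
}}

```text
t: 21.9
position: [467.8, 29.3, 38.0]
orientation: [2.065, 2.367, -0.007]
wrist_force: [0.3, -4.2, 1.5]
width: 0.002
gripper_force: 2.2
```

Call:
{"api": "drive_tool", "payload": {
  "increments": [
    [0.05,0,0,0,0,0],
    [0,0,0,0,0,0]
  ]
}}

```text
t: 22.1
position: [467.5, 31.2, 38.0]
orientation: [2.065, 2.366, -0.007]
wrist_force: [-0.1, -5.0, 2.9]
width: 0.001
gripper_force: 2.4
```

Call:
{"api": "drive_tool", "payload": {
  "increments": [
    [0.05,0,0,0,0,0],
    [0,0,0,0,0,0]
  ]
}}

```text
t: 22.3
position: [467.3, 33.2, 38.0]
orientation: [2.065, 2.366, -0.007]
wrist_force: [0.2, -5.1, 1.3]
width: -0.002
gripper_force: 2.4
```

Call:
{"api": "drive_tool", "payload": {
  "increments": [
    [0.05,0,0,0,0,0],
    [0,0,0,0,0,0]
  ]
}}

```text
t: 22.5
position: [467.1, 34.6, 38.0]
orientation: [2.065, 2.365, -0.008]
wrist_force: [0.2, -6.0, 1.5]
width: 0.008
gripper_force: 2.9
```

Call:
{"api": "drive_tool", "payload": {
  "increments": [
    [0.05,0,0,0,0,0],
    [0,0,0,0,0,0]
  ]
}}

```text
t: 22.7
position: [467.0, 34.7, 38.0]
orientation: [2.066, 2.362, -0.012]
wrist_force: [1.8, -9.2, 4.9]
width: 0.0
gripper_force: 4.5
```

```bash
python3 - <<'E'
from plan import *
s=st();print(RK(s["position"]))
im,d=arm.grab_frame("scene");save("s3",cv2.resize(im[180:280,250:380],None,fx=6,fy=6))
E
```

```text
22.7 [467.   34.7  38. ] [[-0.13, 0.99, -0.0], [0.99, 0.13, -0.01], [-0.01, -0.0, -1.0]] [ 1.8 -9.2  4.9] 0.00035631226098024887
[-27.87881074  19.0872844   38.02896559]
```

View pics/s3.png

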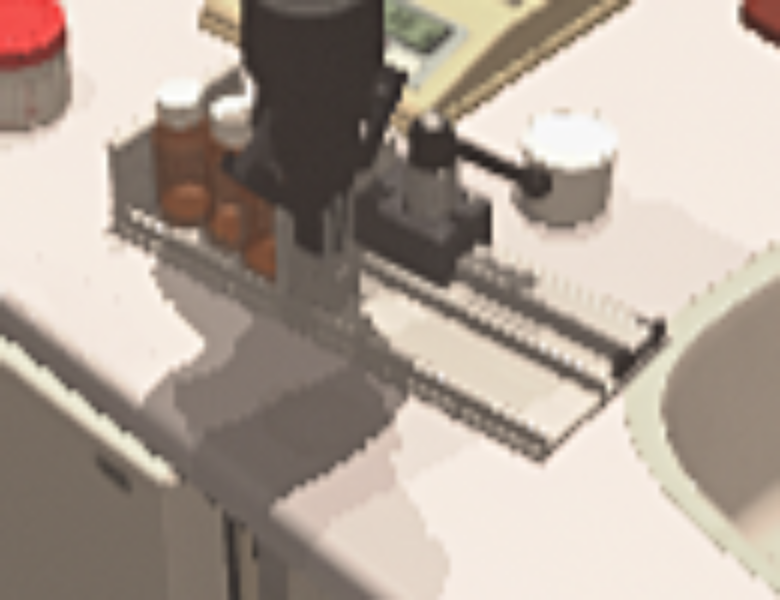

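The push reached a hard contact and the bottles look upright and packed, at (182,150), (232,165) and about (262,240). The lever at (500,165) is still loose. I'll back off and tighten it.

```bash
python3 - <<'E'
from plan import *
s=arm.observe();R0=R.from_rotvec(s["orientation"]).as_matrix();R1=pose(RR[:,1],0,-1)
def t(f,off,r=50,z=80):
    a=np.radians(f);return W(32+r*np.cos(a)-off*np.sin(a),-13+r*np.sin(a)+off*np.cos(a),z)
way([W(-28,11,38),W(-28,11,150),W(64,-63,150),W(64,-63,80)]+[t(f,14) for f in(270,255,240,225,210,195,185,180)],R1)
E
```

```text
[468.  27.  38.] total shares [-0.2 -0.   0. ] rows>= 1
[468.  27. 150.] total shares [ 0.   0.  -2.8] rows>= 3
[570. -33. 150.] total shares [-1.85  2.3   0.  ] rows>= 3
[570. -33.  80.] total shares [0.   0.   1.75] rows>= 2
[552. -36.  80.] total shares [-0.   -0.45  0.  ] rows>= 1
[539. -40.  80.] total shares [-0.05 -0.34  0.  ] rows>= 1
[525. -40.  80.] total shares [ 0.04 -0.34  0.  ] rows>= 1
[512. -37.  80.] total shares [ 0.13 -0.31  0.  ] rows>= 1
[500. -30.  80.] total shares [ 0.2  -0.27  0.  ] rows>= 1
[490. -21.  80.] total shares [ 0.27 -0.21  0.  ] rows>= 1
[485. -14.  80.] total shares [ 0.2 -0.1  0. ] rows>= 1
[483.  -9.  80.] total shares [ 0.11 -0.04  0.  ] rows>= 1
```

Call:
{"api": "drive_tool", "payload": {
  "increments": [
    [-0.2,0,0,0,0,0],
    [0,0,-0.7,0,0,0],
    [0,0,-0.7,0,0,0],
    [0,0,-0.7,0,0,0],
    [0,0,-0.7,0,0,0],
    [-0.37,0.46,0,0,0,0],
    [-0.37,0.46,0,0,0,0],
    [-0.37,0.46,0,0,0,0],
    [-0.37,0.46,0,0,0,0],
    [-0.37,0.46,0,0,0,0],
    [0,0,0,0,0,0]
  ]
}}

```text
t: 23.85
position: [572.4, -31.6, 149.8]
orientation: [2.068, 2.363, 0.002]
wrist_force: [0.3, 0.4, 0.1]
width: -0.005
gripper_force: 0.0
```

```bash
python3 - <<'E'
from plan import *
s=st();print(RK(s["position"]))
im,d=arm.grab_frame("top");P=cloud("top",d);Q=(P-O)@RR
for k in arm.trace("top","row_bottle_1")[:4]:
    q=P[k["mask"]&(d>0)];q=q[q[:,2]>85];print(k["score"],k["location"],RK(q.mean(0)) if len(q) else "",len(q))
m=(d>0)&(Q[...,2]>58)&(Q[...,2]<76)&(Q[...,1]<60)&(Q[...,1]>10)&(Q[...,0]>-60)&(Q[...,0]<10);print("plate y",Q[m][:,1].mean(),m.sum())
m=(d>0)&(Q[...,2]>88)&(Q[...,2]<106)&(Q[...,1]<5)&(Q[...,1]>-100)&(Q[...,0]>0)&(Q[...,0]<48);q=Q[m]
for y in range(-100,5,15):
    k=q[(q[:,1]>=y)&(q[:,1]<y+15)]
    if len(k):print(y,len(k),k[:,0].mean(),k[:,1].min(),k[:,1].max())
way([W(62,-63,80)])
E
```

```text
23.85 [572.4 -31.6 149.8] [[-0.13, 0.99, 0.0], [0.99, 0.13, -0.0], [-0.0, 0.0, -1.0]] [0.3 0.4 0.1] -0.004918362478400159
[ 66.97155958 -61.53689101 149.76423333]
0.57 [290.5, 231.8] [-18.41920225  88.31745338  95.6375383 ] 75
0.43 [279.1, 237.1] [-24.66627314 123.75749097  96.04947847] 74
plate y 37.97742217617084 94
-70 5 30.970232658675293 -59.14607734497692 -56.344039746340655
-55 22 32.857293899796055 -54.65190186674717 -40.620892966973685
-40 22 31.71262605231584 -39.98889242403724 -26.523363591534395
-25 38 32.57970947362912 -24.700756435889048 -10.037784928447264
-10 47 32.041175471475604 -9.75115755214921 3.675373413346322
[568. -34.  80.] total shares [-0.1  -0.05  1.75] rows>= 2
```

```bash
python3 - <<'E'
from plan import *
for cam in("top","scene"):
    im,d=arm.grab_frame(cam);P=cloud(cam,d);Q=(P-O)@RR
    m=(d>0)&(Q[...,2]>86)&(Q[...,2]<110)&(Q[...,1]<145)&(Q[...,1]>30)&(Q[...,0]>-60)&(Q[...,0]<10)
    n,l,s,c=cv2.connectedComponentsWithStats(m.astype(np.uint8))
    for i in range(1,n):
        q=Q[l==i]
        if len(q)>5:print(cam,len(q),np.round(q.mean(0),1),np.round(np.percentile(q,[3,97],axis=0),1).tolist())
    for a,b in((20,50),(130,160)):
        m=(d>0)&(Q[...,2]>60)&(Q[...,2]<76)&(Q[...,1]<b)&(Q[...,1]>a)&(Q[...,0]>-50)&(Q[...,0]<40);print(cam,"plate",np.round(np.percentile(Q[m][:,1],[5,50,95]),1))
    for nme in("row_bottle_1",):
        for k in arm.trace(cam,nme)[:4]:
            q=Q[k["mask"]&(d>0)];print(round(k["score"],2),len(q),np.round(np.percentile(q,[5,50,95],axis=0)).tolist())
save("s4",cv2.resize(im[190:250,265:345],None,fx=9,fy=9,interpolation=cv2.INTER_CUBIC))
E
```

```text
top 73 [-18.1  88.3  95. ] [[-29.7, 77.5, 89.8], [-6.3, 98.7, 100.1]]
top 75 [-24.6 123.6  95.3] [[-36.0, 112.8, 90.3], [-13.1, 134.7, 99.6]]
top 70 [-29.9  54.7  95.5] [[-40.2, 43.8, 91.7], [-18.6, 65.1, 99.6]]
top plate [29.9 34.2 44.9]
top plate [137.4 146.5 151.9]
0.56 141 [[-38.0, 109.0, 61.0], [-25.0, 122.0, 92.0], [-9.0, 138.0, 99.0]]
scene 46 [-22.9 121.   94.7] [[-34.3, 109.5, 86.9], [-9.9, 132.7, 99.2]]
scene 98 [-22.9  68.4  94.4] [[-38.5, 42.8, 86.7], [-5.6, 97.7, 99.5]]
scene plate [28.8 33.6 48.1]
scene plate [133.8 144.2 151.7]
0.71 711 [[-149.0, -386.0, 6.0], [-131.0, -362.0, 58.0], [-92.0, -331.0, 63.0]]
0.56 231 [[-37.0, 104.0, 17.0], [-30.0, 118.0, 63.0], [-15.0, 141.0, 97.0]]
0.56 160 [[-35.0, 76.0, 22.0], [-28.0, 85.0, 72.0], [-11.0, 98.0, 98.0]]
```

View pics/s4.png

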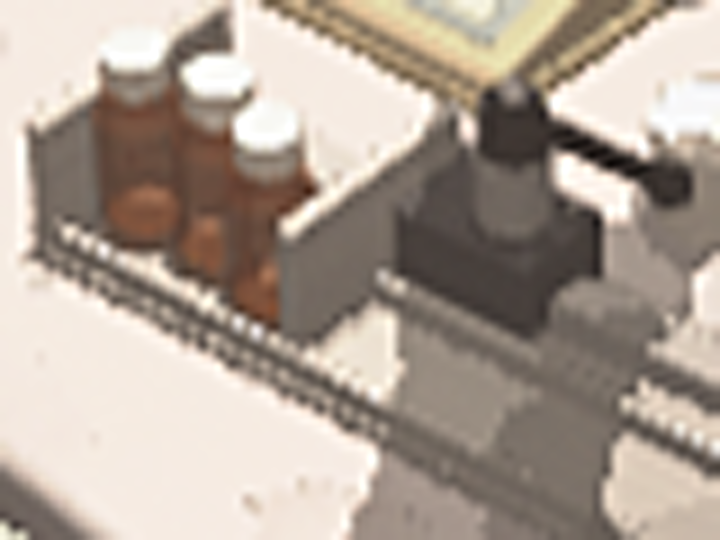

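The three bottles stand upright and packed, slightly staggered, with caps at (135,50), (213,78) and (265,128). The stop plate is against the last one. Now the lever.

Call:
{"api": "drive_tool", "payload": {
  "increments": [
    [-0.05,-0.05,0.6,0,0,0],
    [-0.05,0,0.6,0,0,0],
    [0,0,0.55,0,0,0],
    [0,-0.2,0,0,0,0],
    [0,-0.25,0,0,0,0],
    [-0.02,-0.17,0,0,0,0],
    [-0.02,-0.17,0,0,0,0],
    [0.02,-0.17,0,0,0,0],
    [0.02,-0.17,0,0,0,0]
  ]
}}

```text
t: 25.05
position: [523.2, -41.6, 81.0]
orientation: [2.065, 2.365, -0.004]
wrist_force: [4.4, 0.7, 0.5]
width: 0.002
gripper_force: 1.5
```

```bash
python3 - <<'E'
from plan import *
s=st();print(RK(s["position"]))
def t(f,off,r=50,z=80):
    a=np.radians(f);return W(32+r*np.cos(a)-off*np.sin(a),-11+r*np.sin(a)+off*np.cos(a),z)
way([t(f,14) for f in(225,210,195,185,180)])
E
```

```text
25.05 [523.2 -41.6  81. ] [[-0.14, 0.99, -0.0], [0.99, 0.14, -0.0], [-0.0, -0.0, -1.0]] [4.4 0.7 0.5] 0.0019901418089811923
[ 16.82279236 -64.50343527  80.95674107]
[512. -35.  80.] total shares [ 0.2  -0.26  0.02] rows>= 1
[500. -28.  80.] total shares [ 0.2  -0.27 -0.  ] rows>= 1
[490. -19.  80.] total shares [ 0.26 -0.21 -0.  ] rows>= 1
[485. -12.  80.] total shares [ 0.2 -0.1 -0. ] rows>= 1
[483.  -8.  80.] total shares [ 0.11 -0.04 -0.  ] rows>= 1
```

Call:
{"api": "drive_tool", "payload": {
  "increments": [
    [0.1,-0.13,0,0,0,0],
    [0.1,-0.13,0,0,0,0],
    [0.1,-0.14,0,0,0,0],
    [0.1,-0.13,0,0,0,0],
    [0.13,-0.1,0,0,0,0],
    [0.13,-0.1,0,0,0,0],
    [0.1,-0.05,0,0,0,0],
    [0.1,-0.05,0,0,0,0],
    [0,0,0,0,0,0]
  ]
}}

```text
t: 25.95
position: [484.6, -12.5, 79.9]
orientation: [2.065, 2.367, -0.01]
wrist_force: [2.5, -2.0, -0.8]
width: -0.001
gripper_force: 1.4
```

Call:
{"api": "drive_tool", "payload": {
  "increments": [
    [0.1,-0.02,0,0,0,0],
    [0,0,0,0,0,0]
  ]
}}

```text
t: 26.15
position: [483.4, -9.0, 79.9]
orientation: [2.065, 2.366, -0.01]
wrist_force: [2.3, -3.0, -0.6]
width: -0.0
gripper_force: 1.8
```

Call:
{"api": "drive_tool", "payload": {
  "increments": [
    [0.08,0,0,0,0,0],
    [0,0,0,0,0,0]
  ]
}}

```text
t: 26.35
position: [482.7, -6.3, 79.8]
orientation: [2.066, 2.366, -0.011]
wrist_force: [1.8, -2.8, 0.3]
width: 0.001
gripper_force: 2.2
```

Not at the firm stop yet, so I'll keep pushing in small steps.

Call:
{"api": "drive_tool", "payload": {
  "increments": [
    [0.08,0,0,0,0,0],
    [0.06,0,0,0,0,0],
    [0,0,0,0,0,0]
  ]
}}

```text
t: 26.65
position: [482.3, -5.3, 79.8]
orientation: [2.067, 2.358, -0.02]
wrist_force: [4.5, -12.8, 2.8]
width: -0.001
gripper_force: 6.3
```

Call:
{"api": "drive_tool", "payload": {
  "increments": [
    [0.08,0,0,0,0,0],
    [0,0,0,0,0,0]
  ]
}}

```text
t: 26.85
position: [482.2, -5.0, 79.8]
orientation: [2.068, 2.353, -0.026]
wrist_force: [5.3, -17.7, 5.1]
width: 0.0
gripper_force: 8.9
```

Call:
{"api": "drive_tool", "payload": {
  "increments": [
    [0.08,0,0,0,0,0],
    [0,0,0,0,0,0]
  ]
}}

```text
t: 27.05
position: [482.1, -4.8, 79.8]
orientation: [2.068, 2.348, -0.032]
wrist_force: [6.2, -21.4, 5.4]
width: -0.0
gripper_force: 11.4
```

Call:
{"api": "drive_tool", "payload": {
  "increments": [
    [-0.3,0,0,0,0,0],
    [-0.4,0,0,0,0,0],
    [-0.3,0,-0.4,0,0,0],
    [0,0,-0.8,0,0,0],
    [0,0,-0.8,0,0,0],
    [0,0,-0.8,0,0,0],
    [-0.8,0,0,0,0,0],
    [-0.8,0,0,0,0,0],
    [-0.8,0,0,0,0,0],
    [-0.8,0,0,0,0,0],
    [0,0,0,0,0,0],
    [0,0,0,0,0,0]
  ]
}}

```text
t: 28.25
position: [503.9, -158.3, 191.9]
orientation: [-2.064, -2.365, 0.005]
wrist_force: [-0.6, 0.9, 0.8]
width: -0.004
gripper_force: 0.0
```

```bash
python3 - <<'E'
from plan import *
st()
im,d=arm.grab_frame("top");P=cloud("top",d);Q=(P-O)@RR
m=(d>0)&(Q[...,2]>86)&(Q[...,2]<110)&(Q[...,1]<145)&(Q[...,1]>-110)&(Q[...,0]>-60)&(Q[...,0]<60)
n,l,s,c=cv2.connectedComponentsWithStats(m.astype(np.uint8))
for i in range(1,n):
    q=Q[l==i]
    if len(q)>5:print(len(q),np.round(q.mean(0),1),np.round(np.percentile(q,[3,97],axis=0),1).tolist())
q=Q[m&(Q[...,1]<30)]
for x in range(-50,50,15):
    k=q[(q[:,0]>=x)&(q[:,0]<x+15)]
    if len(k):print(x,len(k),k[:,1].mean())
for nm in("low_jar","small_pot","wide_jar","second_pot"):
    r=arm.trace("top",nm)
    if r:print(nm,np.round(np.median(P[r[0]["mask"]],0)))
E
```

```text
28.25 [ 503.9 -158.3  191.9] [[-0.14, 0.99, -0.0], [0.99, 0.14, -0.0], [-0.0, -0.0, -1.0]] [-0.6  0.9  0.8] -0.004233526439405364
182 [ 5.3 -7.9 98.2] [[-41.7, -18.0, 90.5], [42.6, 1.8, 105.1]]
72 [-18.2  88.3  95. ] [[-29.7, 77.6, 90.6], [-6.8, 98.7, 99.3]]
73 [-24.8 123.6  95.9] [[-36.0, 113.1, 92.1], [-13.2, 134.5, 100.6]]
73 [-30.   55.1  95.2] [[-40.5, 43.8, 90.4], [-18.7, 65.7, 101.1]]
-50 21 -8.36052440277935
-35 25 -7.74182053439468
-20 21 -8.116120490172719
-5 24 -8.073598181031375
10 29 -7.869671425061057
25 49 -7.533522330880966
40 13 -8.259551858831149
low_jar [504. 464.  44.]
small_pot [504. 466.  44.]
wide_jar [456. 300.  62.]
second_pot [629.   6.  45.]
```

```bash
python3 -c "
from workcell import arm
print(arm.close_job())"
```

```text
the job is handed in; nothing more can be done
None
```

I handed the job in at about 28 s: clamp loosened, toppled bottle stood in the channel, stop pushed snug (the bottles sit slightly zigzag, about 6 mm side to side), lever turned back to its firm stop; the pots and the red-lidded jar hadn't moved, but the final check missed the black-lidded jar, which I never worked near.

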